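Drive a push nut home with a hollow driver

TASK

On one axle of the roller carriage the toothed push nut is only started. Take the narrower of the two hollow drivers, set it over that axle onto the nut and press the nut straight down until it bears on the wheel's hub and holds the spring washer under the wheel partly compressed, so that the wheel has no end play. Feel for the hub and never press the spring washer flat; then stand the driver upright on the bench again, and leave the wider driver, the spanner and the small handwheel where they are.

Things in the scene. Friction and masses are not known exactly. Their poses are not given: they have to be found in the camera images.
- driver_mid (a point): Narrower hollow driver, plain aluminium, 150 g, 70 mm tall, standing mouth down on the bench: a cup 34 mm wide and 36 mm high with a 15 mm wide, 30 mm deep bore from below, and above it a round handle 22 mm wide and 34 mm long. The cup's flat shoulder, 36 mm above the mouth, can take the fingertips' push. The point is on the axis, half-way up; z points up.
- big_driver_mid (a point): Wider hollow driver of the same form and height, with the same handle, but its cup is 46 mm wide with a 30 mm bore, so that it would slip over the nut. The two may stand in either order. The point is on the axis, half-way up. Not to be used or moved.
- axle_tip (a point): Centre of the top end of the upright axle with the started nut, 65 mm above the bench. Plain steel, 12 mm in diameter, with a 3 mm chamfer at the tip.
- carriage: Roller carriage fixed to the bench: steel plate 80 x 190 x 10 mm, long along y, with two upright axles 65 mm high; origin at the plate's centre, on the bench. The axle with the started nut is 55 mm along +y; on the one 55 mm along -y the nut already sits on its wheel.
- nut (a joint): How far down the toothed push nut (a dark steel ring 26 mm wide, 3 mm thick) has been pushed, in m. At 0 its top face is 6 mm below the axle's tip. Its teeth grip the axle all the way: it slides only under about 7 to 8 N (either way) and stays where it is left.
- wheel (a joint): How far the wheel under the nut is pushed down against its spring washer, in m: 0 free, 0.0036 washer flat. Wheel 64 mm wide, flat metal hub 26 mm wide. At rest the hub's face lies 19 to 25 mm below the axle's tip (spacers differ; not measured). The washer resists with 1 N at once, then 1.6 N more per mm, on top of the nut's own drag; partly compressed means 0.7 to 2.8 mm.
- spanner: Open-ended spanner, 159 mm long and 6 mm high, lying loose on the bench; origin at its underside's centre. Bystander.
- handwheel: Small black star-shaped valve handwheel, 48 x 53 mm and 30 mm high, lying loose on the bench; origin at its underside's centre. Bystander.
Mind the look-alikes: they are no part of the job. What is shaped like the part that bears driver_mid but purple or red is not meant.

How it is judged:
On the way, in this order (a step that is already met when the one before it is completed fails the run):
1. the narrower driver is set over the axle with the started nut (horizontal distance between driver_mid and axle_tip below 0.005 m and angle between driver_mid's own z axis and vertical below 0.15 rad and z of driver_mid in the frame of axle_tip below 0.0325 m), for 0.05 s.
2. the nut, pressed with the driver, has reached the hub and taken up the wheel's end play (horizontal distance between driver_mid and axle_tip below 0.005 m and value of joint wheel above 0.0007 m), for 0.1 s.
At the end, for the whole second after the job is handed in: The nut by its own grip holds the wheel 0.7 to 2.8 mm down against the spring washer, and the narrower driver stands upright (within 0.1 rad) and at rest on the bench (value of joint wheel between 0.0007 and 0.0028 m and value of joint nut above 0.01 m and angle between driver_mid's own z axis and vertical below 0.1 rad and height (world z) of driver_mid below 0.038 m and linear speed of driver below 0.01 m/s); the robot touches nothing.
It fails at once if the spring washer is pressed flat (wheel pushed down more than 3.3 mm) (value of joint wheel above 0.0033 m).
It fails at once if the wider driver is displaced by more than 3 cm (distance of big_driver_mid from where it was at the start of the episode above 0.03 m).
It fails at once if the spanner is displaced by more than 3 cm (distance of spanner from where it was at the start of the episode above 0.03 m).
It fails at once if the small handwheel is displaced by more than 3 cm (distance of handwheel from where it was at the start of the episode above 0.03 m).
It also fails if it takes over 56 s, if anything falls off the work surface, if the arm or the gripper's body presses on something with over 40 N, if the wrist force passes 120 N, or if a joint passes its speed limit or range.

ROBOT

A 7-joint arm with a two-finger parallel gripper is mounted at the origin on a cart in front of the work surface, level with it; the furniture and walls round the work are solid. World frame = base frame: x ahead of the robot, y to its left, z up, the work surface at z = 0. Lengths are in m, angles in rad, forces in N, time in s.
With the tool pointing down it reaches from about 0.4 to 0.85 m from the base axis. Payload 10.4 kg.
Tool frame: the origin (TCP) lies at the very end of the fingers, on their centre line; the grasp point (between the pads) lies r.pinch_z behind it (r.pinch_z is the distance from the TCP to the grasp point, in m); z points along the fingers, x is the direction in which the jaws open and shut, and the axes are right-handed (so a half turn about z gives the same grasp; the last joint's range is limited). The gripper opens to 87 mm and grips with 3 to 60 N. Pads are 19 mm wide; open, the fingers measure 117 mm over their backs; the gripper's body (75 mm by 190 mm) begins 51 mm behind the grasp point.
Start: joints at [1.23, 0.332, -0.065, 1.46, 0.022, 1.35, -0.088], TCP at [0.195, -0.594, 0.223] pointing down, gripper open.
Joint ranges: [-2.6, 2.6], [-0.5, 2.12], [-1.47, 1.34], [0.16, 2.42], [-1.27, 4.41], [0.06, 2.06], [-2.6, 2.6]. Speed limits (rad/s): [2.22, 2.22, 2.79, 2.79, 3.14, 3.14, 3.14].

INTERFACE

Orientations are given as a unit quaternion [x, y, z, w].
In Python, from bench import r gives the robot as it stands.
- The arm moves only by the tool carry_out, never from a script. Its argument "increments" is text: rows parted by semicolons, each of 7 numbers parted by spaces: the turn, a rotation vector about the tool's x, y, z in degrees, then the shift along the tool's x, y, z in m, then the finger opening in m, from 0 to 0.087. A call has exactly 5 rows; each row is the pose to reach, as a shift and turn from the pose measured when the call began, along the tool's axes at that moment; what a row does not reach only later rows make up. A row lasts 1/8 s, in which the tool goes at most 62.5 mm and 10.7 degrees, less where a joint would pass 70% of its speed; a pose out of reach is approached as far as the arm can. A call with a gripper value outside its range is refused whole. The fingers move at their own pace and stop on an object; "squeeze" is the grip in N (left out, the last holds). Time passes only in rows, so rows that repeat a pose let the fingers close, or fill a call up. It gives the time, the measured TCP pose, the force and the opening at its end, in the units of the state.
- r.read_state(): the state, without advancing time (a new reading comes with each control period).
- r.camera(name): name is "scene" or "top" or "wrist"; returns (picture, depth): 420x560x3 uint8, blue, green, red; 420x560 float32, m along the optical axis (not along the pixel's ray), 0 where there is no reading.
- r.camera_model(name): a dict with "K" (3x3 intrinsics, pixels), "k1" (the pictures are not rectified: a ray, as slopes to the right and down, at radius r is drawn at 1 + k1 r^2 times it, then the intrinsics apply), "extrinsics" (4x4, takes a point from camera to world coordinates). Camera axes: x right, y down, z forward; pixel columns grow to the right and rows downward; lengths in m; the calibration is good to about 2 mm. A picture is of the moment at which its call begins: read the wrist's pose just before it. camera_model takes no time and is no camera call; for the wrist camera it gives the pose at the moment of the call.
- r.close_job(): hands the job in, once; it reports no verdict.
The state is a dict: "time": time; "joint_positions": joint angles; "joint_vel": joint speeds; "joint_torque": joint torques, N m; "ee_pos": TCP position; "eef_rot": TCP orientation; "ft_force": force on the tool from outside, world axes, zero at the start; "torque": the same for the moment, N m; "width": finger opening in m.
Only numpy, scipy, OpenCV 4.12 (cv2) and the standard library are available. Lean on these libraries where they do the work, as an engineer would, in place of code of your own. Each camera call takes 0.05 s, during which the arm holds its last target.

## Working session

There is one attempt and no reset: what is moved stays moved. The work goes in short steps, Python scripts to look and compute and a tool call to move; the robot and the scene stay as the last step left them, time stands still between calls to the robot, and variables do not carry over. Pictures are saved under pics/ and viewed, and the job is handed in when it is done.

Besides the shell and the picture viewer there is one more tool, called after "Call:" in YAML: its name, and indented under it one key for each argument. carry_out: Moves the arm, as the interface text tells. Its arguments: {"type":"object","properties":{"increments":{"type":"string"},"squeeze":{"type":"number"}},"required":["increments"]}

```bash
ls; mkdir -p pics
python3 - <<'E'
from bench import r
import cv2
s=r.read_state()
for k,v in s.items(): print(k,v)
print(r.pinch_z)
for n in ("scene","top"):
    p,d=r.camera(n); cv2.imwrite(f"pics/{n}0.png",p)
    m=r.camera_model(n); print(n,m)
E
```

```text
pics
time 0.0
joint_positions [ 1.2304039   0.33292342 -0.06473821  1.4609603   0.02158714  1.34990433
 -0.08851471]
joint_vel [ 6.22343637e-04 -1.22404070e-04 -4.80542768e-04  2.16008285e-04
 -2.72045734e-03  4.01275683e-05 -2.20873584e-03]
joint_torque [-3.60831218e-04 -6.23255610e+01  2.44547945e-02 -3.89901531e+01
 -6.14039786e-02  3.93696001e-02  1.29611740e-04]
ee_pos [ 0.19518796 -0.59331663  0.22171279]
eef_rot [ 8.10094907e-01 -5.86298285e-01 -6.20456152e-04 -4.21611871e-04]
ft_force [0.07755768 0.65045517 0.08387625]
torque [-0.01354266  0.00651015  0.05677329]
width 0.08701725388181437
0.0187
scene {'K': array([[498.32377877,   0.        , 281.86629094],
       [  0.        , 498.32377877, 208.7433949 ],
       [  0.        ,   0.        ,   1.        ]]), 'k1': -0.11742682405897653, 'extrinsics': array([[-0.77369178, -0.48996462,  0.40166616,  0.13662138],
       [-0.63356033,  0.59986353, -0.48863592,  0.43788227],
       [-0.00153057, -0.63253333, -0.77453163,  0.77047225],
       [ 0.        ,  0.        ,  0.        ,  1.        ]])}
top {'K': array([[450.31073348,   0.        , 279.99734421],
       [  0.        , 450.31073348, 208.52895902],
       [  0.        ,   0.        ,   1.        ]]), 'k1': 0.038503119117744414, 'extrinsics': array([[ 0.00694129, -0.99515017,  0.09812211,  0.44167591],
       [-0.99947557, -0.010008  , -0.03079644,  0.02334356],
       [ 0.03162909, -0.09785689, -0.99469776,  0.92018002],
       [ 0.        ,  0.        ,  0.        ,  1.        ]])}
```

View pics/scene0.png

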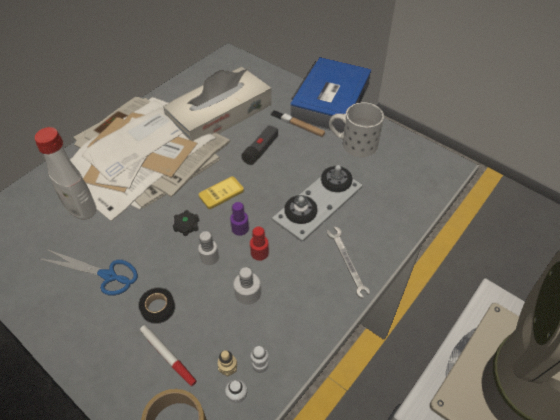

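View pics/top0.png

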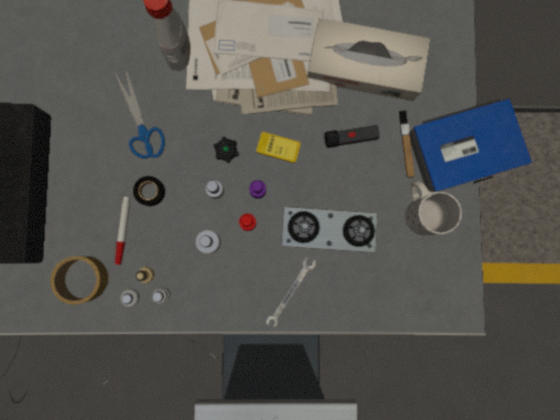

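```bash
cat > h.py <<'E'
import numpy as np, cv2
def rays(m,px):
    px=np.atleast_2d(np.asarray(px,float)); K=m['K']
    d=(px-[K[0,2],K[1,2]])/[K[0,0],K[1,1]]
    # drawn = u*(1+k1 r^2): solve with cv2
    u=cv2.undistortPoints(px.reshape(-1,1,2),K,np.array([m['k1'],0,0,0.])).reshape(-1,2)
    E=m['extrinsics']; D=np.c_[u,np.ones(len(u))]@E[:3,:3].T
    return E[:3,3],D
def onplane(m,px,z):
    o,D=rays(m,px); t=(z-o[2])/D[:,2]; return o+D*t[:,None]
def proj(m,P):
    P=np.atleast_2d(P).astype(float); E=m['extrinsics']; c=(P-E[:3,3])@E[:3,:3]; u=c[:,:2]/c[:,2:]
    u=u*(1+m['k1']*(u**2).sum(1,keepdims=True)); return u*[m['K'][0,0],m['K'][1,1]]+[m['K'][0,2],m['K'][1,2]]
def tri(m1,p1,m2,p2):
    o1,D1=rays(m1,p1);o2,D2=rays(m2,p2);a=D1[0]/np.linalg.norm(D1[0]);b=D2[0]/np.linalg.norm(D2[0])
    A=np.c_[a,-b];t=np.linalg.lstsq(A,o2-o1,rcond=None)[0]
    x=o1+a*t[0];y=o2+b*t[1];return (x+y)/2,np.linalg.norm(x-y)
E
python3 - <<'E'
import cv2,numpy as np
a=cv2.imread('pics/scene0.png');b=cv2.imread('pics/top0.png')
A=cv2.resize(a[150:240,255:375],None,fx=6,fy=6,interpolation=cv2.INTER_CUBIC)
cv2.imwrite('pics/c1.png',A)
B=cv2.resize(b[170:260,190:390],None,fx=4,fy=4,interpolation=cv2.INTER_CUBIC)
cv2.imwrite('pics/c2.png',B)
C=cv2.resize(a[195:305,175:285],None,fx=5,fy=5,interpolation=cv2.INTER_CUBIC)
cv2.imwrite('pics/c3.png',C)
E
```

```text
(no output)
```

View pics/c1.png

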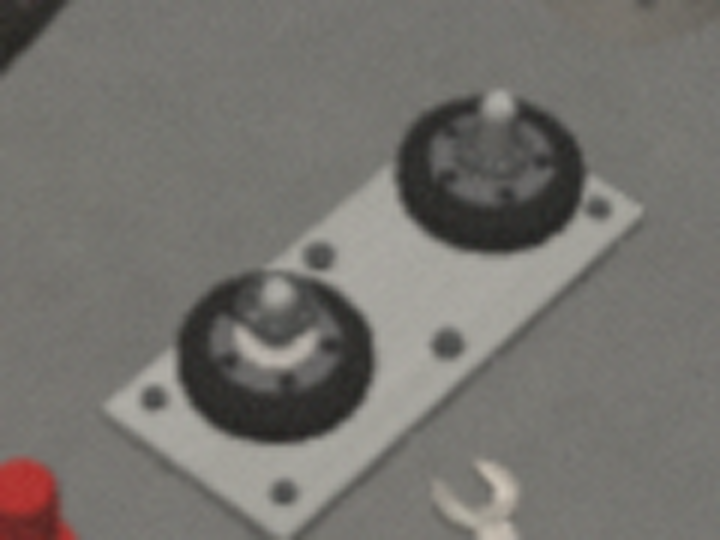

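View pics/c2.png

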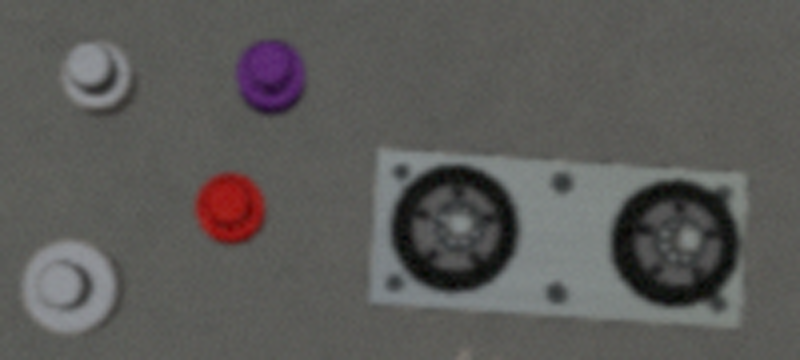

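View pics/c3.png

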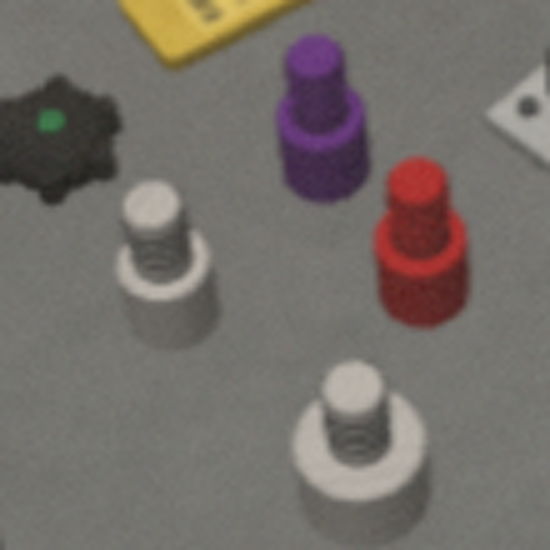

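Run:
```python
from bench import r
from h import *
mt=r.camera_model('top');ms=r.camera_model('scene')
for n,pt,ps,z in (("narrow",(213.7,186.7),(205.4,235.6),.07),("wide",(205.5,240.8),(245.6,272.3),.07),("axle",(304.7,225.7),(301.4,198.3),.065),("axle2",(362,229.7),(338,167),.065)):
    print(n,onplane(mt,pt,z),onplane(ms,ps,z),tri(mt,pt,ms,ps))
p,d=r.camera('wrist');cv2.imwrite('pics/w0.png',p);print(r.camera_model('wrist'))
s=r.read_state();from scipy.spatial.transform import Rotation as R
print(R.from_quat(s['eef_rot']).as_matrix())
```

```text
narrow [[0.56587371 0.12309807 0.07      ]] [[0.56485355 0.12712201 0.07      ]] (array([0.56733558, 0.1242896 , 0.06469392]), np.float64(0.0017530953713501124))
wide [[0.46341552 0.13617123 0.07      ]] [[0.46050009 0.13837545 0.07      ]] (array([0.46317204, 0.13653253, 0.06506562]), np.float64(0.0009391904359438175))
axle [[ 0.49363976 -0.05044307  0.065     ]] [[ 0.49022448 -0.04957126  0.065     ]] (array([ 0.49295238, -0.05141821,  0.06136764]), np.float64(0.0022472276603222006))
axle2 [[ 0.48700387 -0.16001676  0.065     ]] [[ 0.48412874 -0.15901214  0.065     ]] (array([ 0.48645471, -0.16124911,  0.06168687]), np.float64(0.0017805544310088488))
{'K': array([[336.08978605,   0.        , 279.4381013 ],
       [  0.        , 336.08978605, 214.41411039],
       [  0.        ,   0.        ,   1.        ]]), 'k1': -0.024425674593431104, 'extrinsics': array([[ 3.12815587e-01, -9.12180771e-01, -2.64712390e-01,
         2.67631850e-01],
       [-9.49813643e-01, -3.00618509e-01, -8.65017649e-02,
        -5.68167645e-01],
       [-6.72197370e-04,  2.78486540e-01, -9.60439897e-01,
         3.84629463e-01],
       [ 0.00000000e+00,  0.00000000e+00,  0.00000000e+00,
         1.00000000e+00]])}
[[ 3.12538765e-01 -9.49904940e-01 -3.54918677e-04]
 [-9.49904456e-01 -3.12538964e-01  9.59693814e-04]
 [-1.02254381e-03  3.71973137e-05 -9.99999477e-01]]
```

View pics/w0.png

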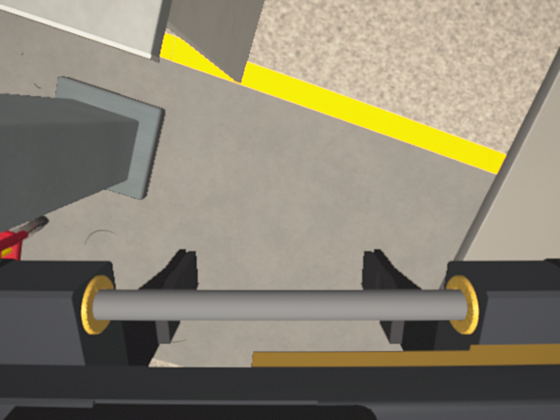

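Call:
carry_out:
  increments: "0 0 -8 -0.042 -0.043 -0.006 0.087; 0 0 -16 -0.084 -0.086 -0.012 0.087; 0 0 -24 -0.126 -0.129 -0.018 0.087; 0 0 -32 -0.168 -0.172 -0.024 0.087; 0 0 -40 -0.21 -0.215 -0.03 0.087"

```text
time: 0.78
ee_pos: [0.3344, -0.3249, 0.2523]
eef_rot: [0.962, -0.272, -0.0, -0.0]
ft_force: [0.2, -0.6, 0.3]
width: 0.0869
```

Call:
carry_out:
  increments: "0 0 -6 0.003 -0.055 0.006 0.087; 0 0 -12 0.006 -0.11 0.012 0.087; 0 0 -18 0.009 -0.165 0.018 0.087; 0 0 -24 0.012 -0.22 0.024 0.087; 0 0 -28 0.015 -0.273 0.03 0.087"

```text
time: 1.4
ee_pos: [0.4906, -0.0985, 0.2222]
eef_rot: [1.0, -0.029, -0.0, -0.0]
ft_force: [0.2, -1.1, -1.2]
width: 0.0872
```

```bash
cat > look.py <<'E'
import sys,json
from bench import r
from h import *
n=sys.argv[1]
m=r.camera_model('wrist');s=r.read_state();p,d=r.camera('wrist')
cv2.imwrite(f'pics/{n}.png',p)
np.savez(f'pics/{n}.npz',K=m['K'],k1=m['k1'],extrinsics=m['extrinsics'],d=d,tcp=s['ee_pos'],q=s['eef_rot'])
print(s['time'],s['ee_pos'],s['eef_rot'],s['joint_positions'])
E
python3 look.py w1
```

```text
1.4 [ 0.49059399 -0.09845464  0.22222996] [ 9.99566415e-01 -2.94436716e-02 -1.21495456e-04 -1.95876778e-04] [ 0.70124126  0.10148013 -0.62632223  1.75532821  0.06119426  1.30468708
  0.00234368]
```

View pics/w1.png

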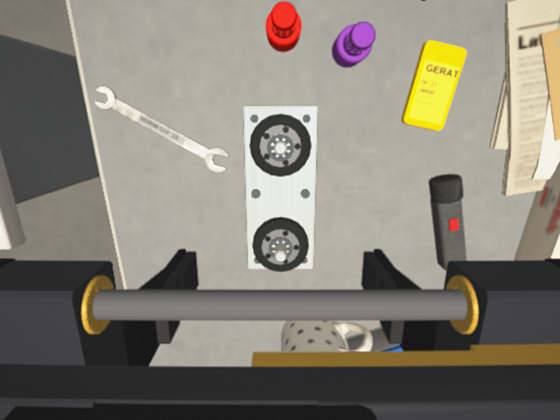

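Run:
```python
from h import *
z=np.load('pics/w1.npz');p=cv2.imread('pics/w1.png')
m={k:z[k] for k in('K','extrinsics')};m['k1']=float(z['k1'])
C=cv2.resize(p[105:195,235:325],None,fx=6.5,fy=6.5,interpolation=cv2.INTER_CUBIC);cv2.imwrite('pics/w1c.png',C)
cv2.imwrite('pics/w1d.png',cv2.resize(p[225:275,245:315],None,fx=8,fy=8,interpolation=cv2.INTER_CUBIC))
d=z['d']; 
for c in ((281,148),(281,136),(270,160),(300,240)): 
    u,v=c; E=m['extrinsics']; o,D=rays(m,c); P=o+D[0]*d[v,u]; print(c,d[v,u],P)
```

```text
(281, 148) 0.31443048 [ 0.49474661 -0.04855601  0.06564029]
(281, 136) 0.31807262 [ 0.4953895  -0.03795579  0.05876378]
(270, 160) 0.3420605 [ 0.48287418 -0.0620973   0.04098946]
(300, 240) 0.37042883 [ 0.50994043 -0.15205248  0.03708681]
```

View pics/w1c.png

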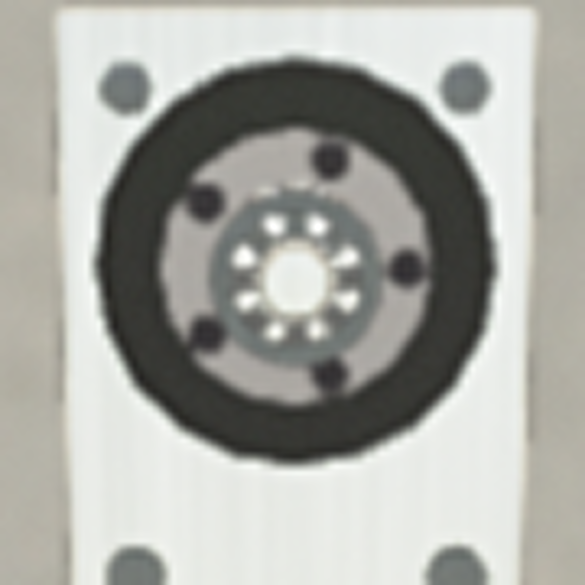

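Call:
carry_out:
  increments: "0 0 0 0.013 -0.04 0 0.087; 0 0 0 0.026 -0.08 0 0.087; 0 0 0 0.039 -0.12 0 0.087; 0 0 0 0.052 -0.16 0 0.087; 0 0 0 0.062 -0.177 0 0.087"

```text
time: 2.08
ee_pos: [0.5637, 0.0852, 0.2222]
eef_rot: [1.0, -0.023, 0.0, -0.002]
ft_force: [0.2, -1.0, 0.2]
width: 0.0869
```

```bash
python3 look.py w2
python3 - <<'E'
from h import *
z=np.load('pics/w2.npz');p=cv2.imread('pics/w2.png')
m={k:z[k] for k in('K','extrinsics')};m['k1']=float(z['k1'])
print(proj(m,[0.566,0.124,0.07]))
z1=np.load('pics/w1.npz');m1={k:z1[k] for k in('K','extrinsics')};m1['k1']=float(z1['k1'])
print(onplane(m1,(280.5,148.3),.065)-0, z1['tcp'], proj(m1,z1['tcp']))
cv2.imwrite('pics/w2c.png',cv2.resize(p[105:195,235:325],None,fx=6.5,fy=6.5,interpolation=cv2.INTER_CUBIC))
E
```

```text
2.075 [0.56367078 0.08524914 0.2222159 ] [ 9.99737437e-01 -2.27892729e-02  1.81848506e-04 -2.38168589e-03] [ 0.39643927  0.29454631 -0.74981379  1.58068845  0.1999655   1.34483895
 -0.42202192]
[[280.20379499 161.31485166]]
[[ 0.49426227 -0.04886206  0.065     ]] [ 0.49059399 -0.09845464  0.22222996] [[280.06217308 270.16005909]]
```

View pics/w2.png

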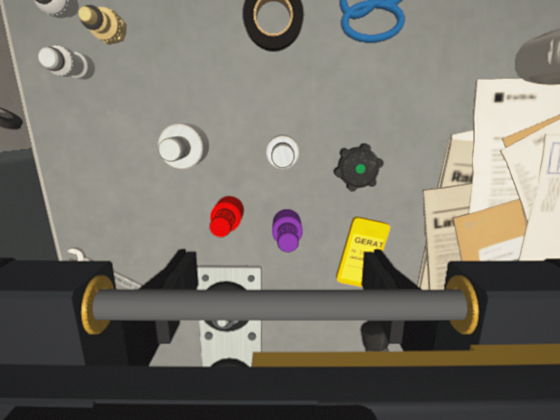

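View pics/w2c.png

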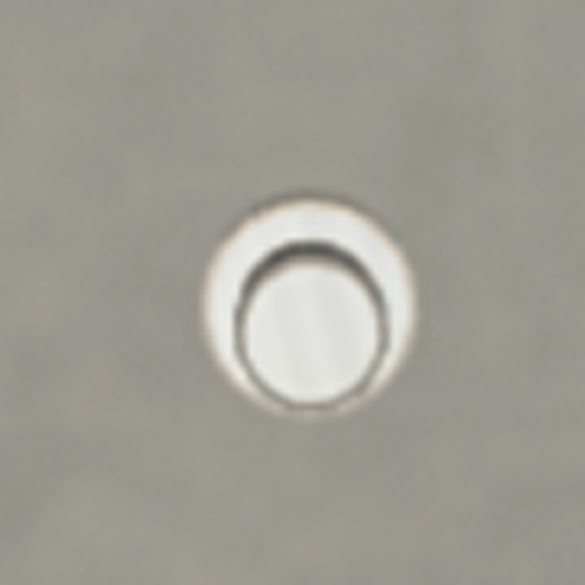

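```bash
cat > go.py <<'E'
import sys,numpy as np
from bench import r
from scipy.spatial.transform import Rotation as R
# usage: x y z yawdeg -> shift and turn in tool axes
s=r.read_state();T=R.from_quat(s['eef_rot']);a=list(map(float,sys.argv[1:5]))
G=R.from_euler('z',a[3],degrees=True)*R.from_quat([1,0,0,0])
print('turn',np.round((T.inv()*G).as_rotvec(degrees=True),2),'shift',np.round(T.inv().apply(np.array(a[:3])-s['ee_pos']),4))
print('ft',s['ft_force'],'tau',s['torque'],'w',s['width'],'t',s['time'],'tcp',s['ee_pos'])
E
python3 - <<'E'
from h import *
z=np.load('pics/w2.npz');m={k:z[k] for k in('K','extrinsics')};m['k1']=float(z['k1'])
print(onplane(m,(282.7,155.5),.07))
print(onplane(m,((310/6.5+235-.4),(309/6.5+105-.4)),.036))
E
python3 go.py 0.567 0.126 0.11 -3
```

```text
[[0.56855854 0.12927586 0.07      ]]
[[0.56848963 0.1291341  0.036     ]]
turn [-0.33 -0.02  0.44] shift [ 0.0009 -0.0389  0.1123]
ft [-2.04115053 -0.13259954 -0.8574344 ] tau [-0.0048342   0.00372369  0.02027194] w 0.08668734314303035 t 2.125 tcp [0.56427614 0.08651428 0.22206615]
```

Call:
carry_out:
  increments: "-0.3 0 0.4 0.001 -0.004 0.01 0.06; -0.3 0 0.4 0.001 -0.004 0.02 0.06; -0.3 0 0.4 0.001 -0.004 0.03 0.06; -0.3 0 0.4 0.001 -0.004 0.03 0.06; -0.3 0 0.4 0.001 -0.004 0.03 0.06"

```text
time: 2.75
ee_pos: [0.5656, 0.0903, 0.1923]
eef_rot: [1.0, -0.026, 0.0, -0.0]
ft_force: [0.9, -0.5, 0.2]
width: 0.0604
```

```bash
python3 look.py w3;  python3 - <<'E'
from h import *
p=cv2.imread('pics/w3.png')
z=np.load('pics/w3.npz');m={k:z[k] for k in('K','extrinsics')};m['k1']=float(z['k1'])
print(proj(m,[[0.5685,0.129,0.07],z['tcp']]))
cv2.imwrite('pics/w3c.png',cv2.resize(p[130:230,225:335],None,fx=6,fy=6,interpolation=cv2.INTER_CUBIC))
E
```

```text
2.75 [0.56556233 0.0902664  0.19230194] [ 9.99658487e-01 -2.61293349e-02  3.61215189e-04 -1.91768605e-04] [ 0.37792971  0.32239043 -0.74446108  1.6146797   0.22509609  1.29201209
 -0.45525651]
[[280.64078892 164.97985951]
 [279.99619428 270.09752609]]
```

View pics/w3c.png

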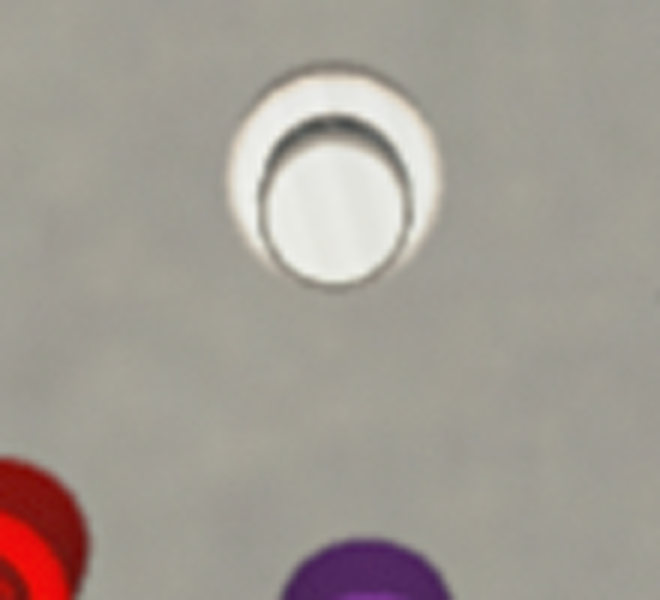

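```bash
python3 go.py 0.5683 0.1285 0.05 -3
```

```text
turn [-0.02 -0.06  0.01] shift [ 0.0005 -0.0382  0.1425]
ft [-0.40423745  0.0760728   0.35469053] tau [-0.04479353 -0.07666875 -0.0102522 ] w 0.06037271463795066 t 2.8 tcp [0.56565528 0.09037269 0.19247193]
```

Call:
carry_out:
  increments: "0 0 0 0.0005 -0.038 0.02 0.06; 0 0 0 0.0005 -0.038 0.05 0.06; 0 0 0 0.0005 -0.038 0.08 0.06; 0 0 0 0.0005 -0.038 0.09 0.06; 0 0 0 0.0005 -0.038 0.09 0.06"

```text
time: 3.42
ee_pos: [0.5683, 0.1283, 0.1028]
eef_rot: [1.0, -0.026, 0.0, -0.0]
ft_force: [-0.2, 0.6, 0.5]
width: 0.0601
```

```bash
python3 look.py w4; python3 go.py 0.5683 0.1285 0.05 -3
```

```text
3.425 [0.56833808 0.12829424 0.10275677] [ 9.99658478e-01 -2.61278374e-02  4.44442213e-04 -2.56094936e-04] [ 0.28815498  0.43238768 -0.72811086  1.68818917  0.3118608   1.13965441
 -0.57821985]
turn [-0.05 -0.12  0.  ] shift [-0.0006  0.      0.0535]
ft [-0.27151985  1.08653298  0.40025116] tau [-0.00519418 -0.03892532  0.04081791] w 0.06000773959310635 t 3.475 tcp [0.56878894 0.12845218 0.10350367]
```

View pics/w4.png

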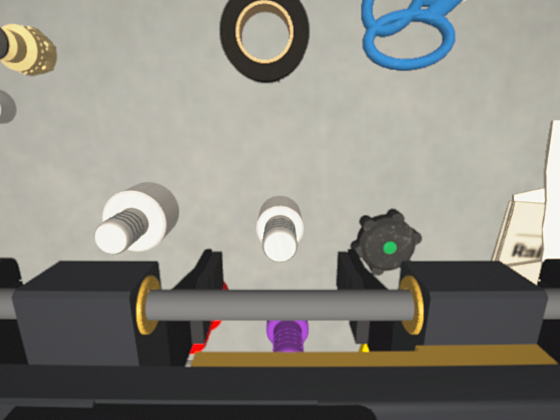

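Run:
```python
from h import *
p=cv2.imread('pics/w4.png')
z=np.load('pics/w4.npz');m={k:z[k] for k in('K','extrinsics')};m['k1']=float(z['k1'])
print(onplane(m,(280,245.5),.07),proj(m,z['tcp']))
cv2.imwrite('pics/w4c.png',cv2.resize(p[185:300,200:350],None,fx=5,fy=5,interpolation=cv2.INTER_CUBIC))
```

```text
[[0.56848647 0.12937849 0.07      ]] [[280.03135602 270.1254862 ]]
```

View pics/w4c.png

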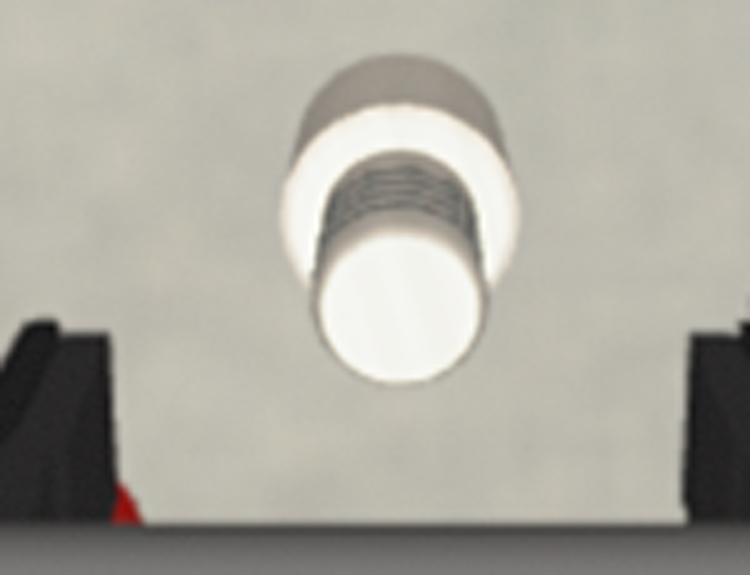

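Call:
carry_out:
  increments: "0 0 0 -0.0003 -0.0005 0.02 0.06; 0 0 0 -0.0003 -0.0005 0.04 0.06; 0 0 0 -0.0003 -0.0005 0.056 0.04; 0 0 0 -0.0003 -0.0005 0.061 0.032; 0 0 0 -0.0003 -0.0005 0.064 0.032"

```text
time: 4.1
ee_pos: [0.5687, 0.1292, 0.0393]
eef_rot: [1.0, -0.026, 0.001, -0.0]
ft_force: [-0.7, 1.3, -0.1]
width: 0.0382
```

```bash
python3 go.py 0.5683 0.129 0.036 -3
```

```text
turn [-0.06 -0.11  0.01] shift [-0.0004  0.0002  0.0033]
ft [-0.70257672  1.30977143 -0.08977737] tau [ 0.01222351 -0.07732165 -0.03213622] w 0.03822012788067152 t 4.1 tcp [0.56865605 0.12917902 0.03926295]
```

Call:
carry_out:
  increments: "0 0 0 -0.0003 0 0.002 0.03; 0 0 0 -0.0003 0 0.0028 0.03; 0 0 0 -0.0003 0 0.0033 0.03; 0 0 0 -0.0003 0 0.0036 0.03; 0 0 0 -0.0003 0 0.0036 0.03"

```text
time: 4.72
ee_pos: [0.5687, 0.1293, 0.0364]
eef_rot: [1.0, -0.026, 0.001, -0.0]
ft_force: [-1.3, -1.3, 5.2]
width: 0.0302
```

```bash
python3 go.py 0.5683 0.129 0.036 -3
```

```text
turn [-0.05 -0.15  0.  ] shift [-0.0004  0.0003  0.0004]
ft [-1.25553075 -1.27444967  5.21085179] tau [-0.18046162  0.40296527  0.01095405] w 0.030177668491890963 t 4.725 tcp [0.56869647 0.12926708 0.03640123]
```

Call:
carry_out:
  increments: "0 0 0 0 0 0 0; 0 0 0 0 0 0 0; 0 0 0 0 0 0 0; 0 0 0 0 0 0 0; 0 0 0 0 0 0 0"
  squeeze: 40

```text
time: 5.35
ee_pos: [0.5688, 0.1293, 0.0366]
eef_rot: [1.0, -0.026, 0.002, -0.0]
ft_force: [-0.7, -0.5, 5.1]
width: 0.021
```

```bash
python3 go.py 0.494 -0.0488 0.14 -3
```

```text
turn [-0.05 -0.17  0.01] shift [-0.0651  0.1817 -0.1038]
ft [-0.66062429 -0.52399294  5.08751303] tau [-0.09636967  0.15392355 -0.02408958] w 0.021020889830588873 t 5.35 tcp [0.56883093 0.12932464 0.03660573]
```

Call:
carry_out:
  increments: "0 0 0 0 0 -0.02 0; 0 0 0 0 0 -0.06 0; 0 0 0 0 0 -0.1 0; 0 0 0 0 0 -0.115 0; 0 0 0 -0.015 0.04 -0.115 0"

```text
time: 5.98
ee_pos: [0.5518, 0.0929, 0.1529]
eef_rot: [1.0, -0.024, 0.003, -0.002]
ft_force: [0.2, -1.9, -2.4]
width: 0.0212
```

```bash
python3 go.py 0.494 -0.0488 0.15 -3; python3 look.py w5
```

```text
turn [-0.19 -0.3   0.28] shift [-0.0511  0.1443  0.0022]
ft [ 0.20361655 -1.8942313  -2.36992869] tau [-0.09308311 -0.08896858  0.0140501 ] w 0.021172186512216796 t 5.975 tcp [0.55182258 0.0929195  0.15293753]
5.975 [0.55182258 0.0929195  0.15293753] [ 0.99971391 -0.02371633  0.00263917 -0.00163196] [ 0.38766769  0.32468952 -0.75253822  1.7009664   0.23458662  1.20287008
 -0.46998443]
```

View pics/w5.png

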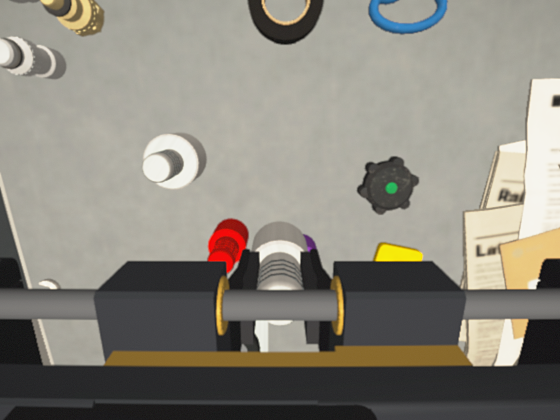

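Call:
carry_out:
  increments: "0 0 0 -0.018 0.05 0 0; -0.1 -0.1 0.1 -0.036 0.1 0.002 0; -0.2 -0.2 0.2 -0.05 0.143 0.006 0; -0.2 -0.3 0.3 -0.051 0.1442 0.016 0; -0.2 -0.3 0.3 -0.051 0.1442 0.022 0"

```text
time: 6.65
ee_pos: [0.4907, -0.0562, 0.1288]
eef_rot: [1.0, -0.03, -0.002, 0.003]
ft_force: [0.4, -0.6, -1.7]
width: 0.0211
```

```bash
python3 look.py w6; python3 go.py 0.4943 -0.0489 0.101 -3;python3 - <<'E'
from bench import r
import cv2
p,d=r.camera('scene');cv2.imwrite('pics/s6.png',p)
cv2.imwrite('pics/s6c.png',cv2.resize(p[100:240,240:380],None,fx=4,fy=4,interpolation=cv2.INTER_CUBIC))
E
```

```text
6.65 [ 0.49073037 -0.05619399  0.1287779 ] [ 0.99954304 -0.03003166 -0.00232546  0.00252937] [ 0.65906328  0.18888528 -0.69505885  1.88360476  0.13925205  1.12100382
 -0.14872865]
turn [ 0.27  0.3  -0.36] shift [ 0.0034 -0.0069  0.0271]
ft [-0.10658248  0.01025281 -2.53302809] tau [ 0.01317758 -0.05899553 -0.01406393] w 0.020699628896161743 t 6.7 tcp [ 0.49064849 -0.0554755   0.12819449]
```

View pics/w6.png

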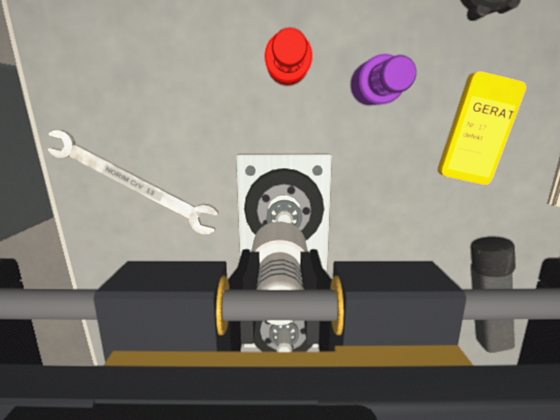

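View pics/s6c.png

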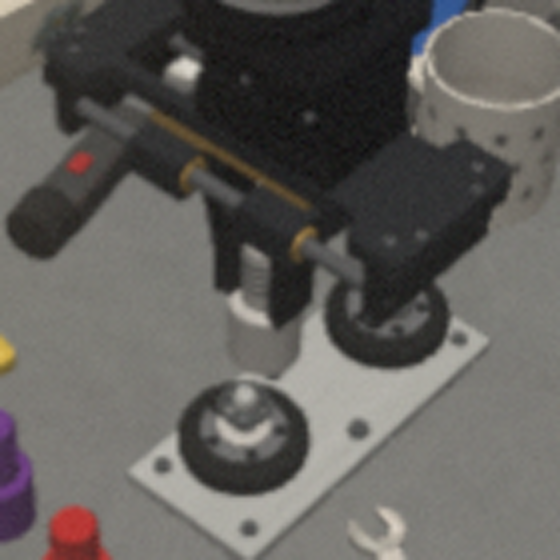

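Run:
```python
from h import *
p=cv2.imread('pics/w6.png')
z=np.load('pics/w6.npz');m={k:z[k] for k in('K','extrinsics')};m['k1']=float(z['k1'])
print(proj(m,[0.4943,-0.0489,.065]))
cv2.imwrite('pics/w6c.png',cv2.resize(p[150:270,225:345],None,fx=5,fy=5,interpolation=cv2.INTER_CUBIC))
print(onplane(m,(283.5,217),.065))
```

```text
[[284.66276752 220.43275149]]
[[ 0.49362371 -0.04632519  0.065     ]]
```

View pics/w6c.png

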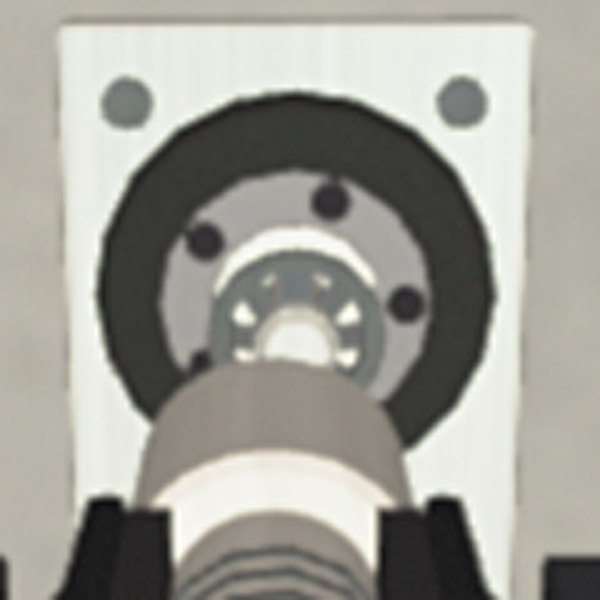

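Call:
carry_out:
  increments: "0.2 0.2 -0.3 0.0034 0.0045 0 0; 0.2 0.2 -0.3 0.0034 0.0045 0 0; 0.2 0.2 -0.3 0.0034 0.0045 0 0; 0.2 0.2 -0.3 0.0034 0.0045 0 0; 0.2 0.2 -0.3 0.0034 0.0045 0 0"

```text
time: 7.38
ee_pos: [0.494, -0.0598, 0.1288]
eef_rot: [1.0, -0.026, -0.001, 0.001]
ft_force: [0.6, -0.5, -1.4]
width: 0.0209
```

```bash
python3 look.py w7; python3 look.py w8
python3 - <<'E'
from h import *
p=cv2.imread('pics/w8.png')
z=np.load('pics/w8.npz');m={k:z[k] for k in('K','extrinsics')};m['k1']=float(z['k1'])
print(proj(m,[[0.4943,-0.0489,.065],[0.4943,-0.0489,.062],z['tcp']]))
cv2.imwrite('pics/w8c.png',cv2.resize(p[150:270,225:345],None,fx=5,fy=5,interpolation=cv2.INTER_CUBIC))
E
```

```text
7.375 [ 0.49400286 -0.05982278  0.1287706 ] [ 9.99654164e-01 -2.62812075e-02 -7.06174990e-04  5.93938783e-04] [ 0.6640561   0.19491315 -0.69211981  1.87738064  0.13909509  1.11867531
 -0.13252588]
7.425 [ 0.49399779 -0.05985029  0.12875755] [ 9.99653028e-01 -2.63244834e-02 -7.05109641e-04  5.90200871e-04] [ 0.6641206   0.19492482 -0.69212496  1.87739979  0.13909799  1.11864551
 -0.13255669]
[[279.56493013 216.04504019]
 [279.56568366 214.84236361]
 [280.05175214 270.14676504]]
```

View pics/w8c.png

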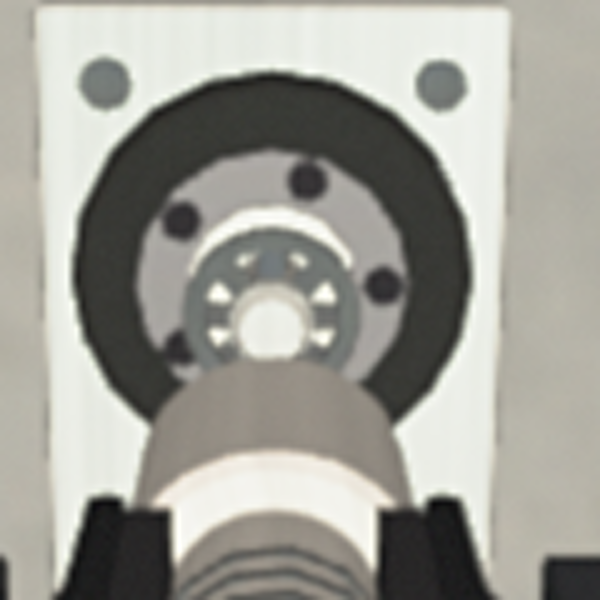

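```bash
python3 - <<'E'
from h import *
z=np.load('pics/w8.npz');m={k:z[k] for k in('K','extrinsics')};m['k1']=float(z['k1'])
print(onplane(m,(278.8,215.4),.065))
E
python3 go.py 0.4938 -0.0486 0.107 -3
```

```text
[[ 0.49378825 -0.0484001   0.065     ]]
turn [ 0.07  0.08 -0.02] shift [-0.0008 -0.0113  0.0217]
ft [-1.01261569 -0.2142135  -1.15422433] tau [-0.01196299 -0.09752803  0.00188548] w 0.020997520561869622 t 7.475 tcp [ 0.4940073  -0.05985792  0.12875501]
```

Call:
carry_out:
  increments: "0.05 0.08 0 -0.0008 -0.0113 0 0; 0.05 0.08 0 -0.0008 -0.0113 0.008 0; 0.05 0.08 0 -0.0008 -0.0113 0.018 0; 0.05 0.08 0 -0.0008 -0.0113 0.022 0; 0.05 0.08 0 -0.0008 -0.0113 0.022 0"

```text
time: 8.1
ee_pos: [0.4934, -0.0486, 0.1062]
eef_rot: [1.0, -0.026, -0.001, 0.0]
ft_force: [1.1, 0.4, -1.3]
width: 0.0208
```

```bash
python3 go.py 0.4939 -0.0486 0.098 -3;python3 - <<'E'
from bench import r
import cv2
p,d=r.camera('scene')
cv2.imwrite('pics/s7c.png',cv2.resize(p[130:230,250:350],None,fx=6,fy=6,interpolation=cv2.INTER_CUBIC))
E
```

```text
turn [ 0.    0.06 -0.03] shift [ 0.0005 -0.0001  0.0082]
ft [ 1.09707041  0.35540328 -1.31955673] tau [ 0.0032134  -0.11819133 -0.01173565] w 0.020793599752832938 t 8.1 tcp [ 0.49342752 -0.04863813  0.10618777]
```

View pics/s7c.png

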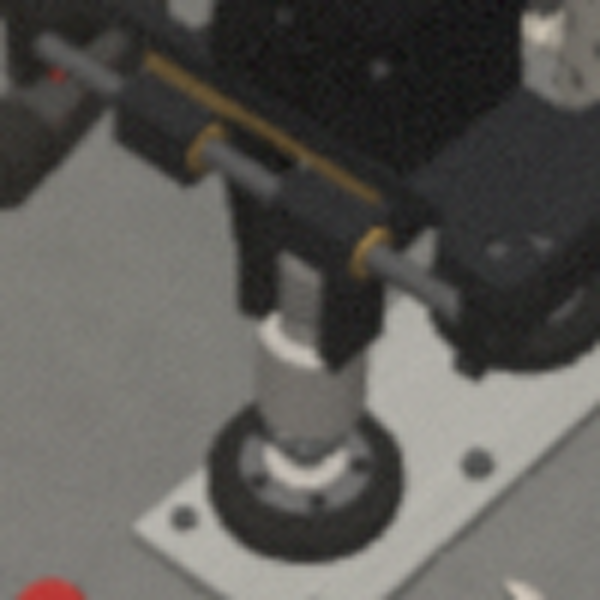

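Call:
carry_out:
  increments: "0 0 0 0.0005 0 0.002 0; 0 0 0 0.0005 0 0.004 0; 0 0 0 0.0005 0 0.006 0; 0 0 0 0.0005 0 0.008 0; 0 0 0 0.0005 0 0.008 0"

```text
time: 8.78
ee_pos: [0.4941, -0.0486, 0.0984]
eef_rot: [1.0, -0.026, -0.0, 0.0]
ft_force: [0.5, 0.2, -1.8]
width: 0.0215
```

```bash
python3 go.py 0.4939 -0.0486 0.096 -3
```

```text
turn [ 0.01  0.04 -0.02] shift [-0.0002 -0.      0.0024]
ft [ 0.52518422  0.18303313 -1.84419926] tau [ 0.03887154 -0.11362295  0.0210029 ] w 0.021506003336714558 t 8.775 tcp [ 0.49408159 -0.0486223   0.09841221]
```

Call:
carry_out:
  increments: "0 0 0 -0.0001 0 0.001 0; 0 0 0 -0.0001 0 0.002 0; 0 0 0 -0.0001 0 0.003 0; 0 0 0 -0.0001 0 0.004 0; 0 0 0 -0.0001 0 0.005 0"

```text
time: 9.4
ee_pos: [0.4941, -0.0486, 0.0938]
eef_rot: [1.0, -0.026, -0.0, 0.0]
ft_force: [-2.2, 0.2, 6.7]
width: 0.0211
```

```bash
python3 go.py 0.4939 -0.0486 0.096 -3
```

```text
turn [ 0.02  0.03 -0.02] shift [-0.0002 -0.     -0.0022]
ft [-2.23265199  0.2060007   6.65782671] tau [-0.02316077  0.66418829  0.02565137] w 0.021088265954771823 t 9.4 tcp [ 0.49406874 -0.04861653  0.09376811]
```

Run:
```python
from h import *
for f in('w7','w8'):
    z=np.load(f'pics/{f}.npz');m={k:z[k] for k in('K','extrinsics')};m['k1']=float(z['k1']);d=z['d']
    for v in range(188,218): 
        P=[]
        for u in (277,279,281):
            o,D=rays(m,(u,v)); P.append(o+D[0]*d[v,u])
        P=np.array(P); print(v,np.round(P.mean(0),4),np.round(P[:,2],4))
```

```text
188 [ 0.4946 -0.0342  0.0394] [0.0385 0.0395 0.0402]
189 [ 0.4946 -0.0348  0.0401] [0.0407 0.0399 0.0397]
190 [ 0.4946 -0.0356  0.0401] [0.0407 0.0394 0.0402]
191 [ 0.4945 -0.0361  0.0412] [0.0392 0.0414 0.0429]
192 [ 0.4945 -0.0365  0.0428] [0.0432 0.0429 0.0421]
193 [ 0.4945 -0.0374  0.0425] [0.0423 0.0426 0.0426]
194 [ 0.4944 -0.038   0.0429] [0.043  0.0432 0.0425]
195 [ 0.4946 -0.0355  0.0571] [0.0568 0.0576 0.0569]
196 [ 0.4946 -0.0362  0.0575] [0.0576 0.0576 0.0572]
197 [ 0.4945 -0.0366  0.0587] [0.059  0.0584 0.0586]
198 [ 0.4945 -0.0374  0.0585] [0.0579 0.0595 0.0581]
199 [ 0.4945 -0.0382  0.0585] [0.0579 0.0589 0.0586]
200 [ 0.4944 -0.0392  0.0574] [0.0571 0.0577 0.0573]
201 [ 0.4944 -0.0398  0.0576] [0.0585 0.0562 0.0582]
202 [ 0.4943 -0.0407  0.0573] [0.058  0.0567 0.0571]
203 [ 0.4943 -0.0411  0.0585] [0.0578 0.059  0.0587]
204 [ 0.4959 -0.022   0.1354] [0.2913 0.0574 0.0574]
205 [ 0.4942 -0.0426  0.0583] [0.058  0.0583 0.0587]
206 [ 0.4942 -0.0428  0.0603] [0.0591 0.0612 0.0605]
207 [ 0.4942 -0.043   0.0624] [0.0623 0.0623 0.0626]
208 [ 0.4942 -0.0434  0.0637] [0.0628 0.
[... 1379 characters left out ...]
585 0.0574]
205 [ 0.4942 -0.0426  0.0586] [0.0587 0.0586 0.0584]
206 [ 0.4942 -0.043   0.0596] [0.0591 0.0605 0.0592]
207 [ 0.4942 -0.043   0.0625] [0.062  0.0631 0.0622]
208 [ 0.4942 -0.0433  0.0641] [0.0642 0.0648 0.0632]
209 [ 0.4942 -0.044   0.0642] [0.0644 0.0646 0.0637]
210 [ 0.4941 -0.0443  0.0658] [0.065  0.0658 0.0666]
211 [ 0.4941 -0.0449  0.066 ] [0.0656 0.0662 0.0661]
212 [ 0.4941 -0.0457  0.0659] [0.0657 0.066  0.0659]
213 [ 0.494  -0.0466  0.0651] [0.0654 0.0646 0.0653]
214 [ 0.494  -0.0471  0.0661] [0.0656 0.0663 0.0663]
215 [ 0.494  -0.0479  0.0656] [0.065  0.0654 0.0664]
216 [ 0.4939 -0.0487  0.0654] [0.0655 0.0651 0.0658]
217 [ 0.4939 -0.0493  0.066 ] [0.0662 0.0661 0.0657]
```

Call:
carry_out:
  increments: "0 0 0 0 0 0.0017 0; 0 0 0 0 0 0.0034 0; 0 0 0 0 0 0.0051 0; 0 0 0 0 0 0.0068 0; 0 0 0 0 0 0.0078 0"

```text
time: 10.02
ee_pos: [0.4941, -0.0487, 0.0864]
eef_rot: [1.0, -0.026, -0.0, 0.0]
ft_force: [-3.0, 0.2, 7.3]
width: 0.0212
```

```bash
python3 go.py 0.4939 -0.0486 0.086 -3
```

```text
turn [ 0.04  0.04 -0.03] shift [-0.0002 -0.0001  0.0004]
ft [-3.00499698  0.16373789  7.26208264] tau [0.06582172 0.71307625 0.02541764] w 0.021156833714005986 t 10.025 tcp [ 0.49409035 -0.04866263  0.08640529]
```

```bash
cat > feel.py <<'E'
from bench import r
import numpy as np,sys
F=[];P=[]
for i in range(int(sys.argv[1]) if len(sys.argv)>1 else 6):
    s=r.read_state();F.append(s['ft_force']);P.append(s['ee_pos']);r.camera('wrist')
F=np.array(F);print(np.round(F[:,2],2),F.mean(0).round(2),np.mean(P,0).round(5),np.ptp(np.array(P)[:,2]).round(5),s['time'])
E
python3 feel.py
```

```text
[7.26 4.62 4.29 4.79 6.29 5.57] [-3.21  0.17  5.47] [ 0.49408 -0.04866  0.08633] 0.0001 10.275
```

Call:
carry_out:
  increments: "0 0 0 -0.0003 0 0.0006 0; 0 0 0 -0.0003 0 0.0009 0; 0 0 0 -0.0003 0 0.0012 0; 0 0 0 -0.0003 0 0.0015 0; 0 0 0 -0.0003 0 0.0018 0"

```text
time: 10.95
ee_pos: [0.4941, -0.0487, 0.085]
eef_rot: [1.0, -0.026, -0.0, 0.0]
ft_force: [-2.8, -0.3, 6.6]
width: 0.0211
```

```bash
python3 go.py 0.4939 -0.0486 0.086 -3
```

```text
turn [ 0.05  0.   -0.03] shift [-0.0002 -0.0001 -0.001 ]
ft [-2.7586679  -0.26181989  6.58913212] tau [ 0.03083828  0.52459319 -0.01452911] w 0.021139277915470222 t 10.95 tcp [ 0.49405188 -0.04867073  0.08501107]
```

Call:
carry_out:
  increments: "0 0 0 0 0 0.0006 0; 0 0 0 0 0 0.0009 0; 0 0 0 0 0 0.0012 0; 0 0 0 0 0 0.0014 0; 0 0 0 0 0 0.0016 0"

```text
time: 11.58
ee_pos: [0.4941, -0.0487, 0.0838]
eef_rot: [1.0, -0.026, -0.0, 0.001]
ft_force: [-3.1, -0.1, 6.2]
width: 0.021
```

```bash
python3 go.py 0.4939 -0.0486 0.086 -3
```

```text
turn [ 0.06  0.01 -0.03] shift [-0.0002 -0.0001 -0.0022]
ft [-3.10304632 -0.05290614  6.15190768] tau [0.00983212 0.70012779 0.05926896] w 0.021033230949423432 t 11.575 tcp [ 0.49407373 -0.04866812  0.08383407]
```

Call:
carry_out:
  increments: "0 0 0 0 0 0.0005 0; 0 0 0 0 0 0.0007 0; 0 0 0 0 0 0.0009 0; 0 0 0 0 0 0.0011 0; 0 0 0 0 0 0.0013 0"

```text
time: 12.2
ee_pos: [0.4941, -0.0487, 0.0829]
eef_rot: [1.0, -0.026, -0.0, 0.001]
ft_force: [-3.2, -0.0, 6.5]
width: 0.0209
```

```bash
python3 go.py 0.4939 -0.0486 0.086 -3
```

```text
turn [ 0.08  0.01 -0.03] shift [-0.0002 -0.     -0.0031]
ft [-3.22348385 -0.03754835  6.4814848 ] tau [0.02529434 0.78808446 0.02350687] w 0.020920461346679964 t 12.2 tcp [ 0.49408741 -0.04865262  0.08291065]
```

Call:
carry_out:
  increments: "0 0 0 0 0 0.0005 0; 0 0 0 0 0 0.0006 0; 0 0 0 0 0 0.0007 0; 0 0 0 0 0 0.0008 0; 0 0 0 0 0 0.0009 0"

```text
time: 12.82
ee_pos: [0.4941, -0.0487, 0.0824]
eef_rot: [1.0, -0.026, -0.0, 0.001]
ft_force: [-4.1, -0.4, 6.3]
width: 0.021
```

```bash
python3 go.py 0.4939 -0.0486 0.086 -3
```

```text
turn [ 0.09  0.01 -0.03] shift [-0.0002 -0.     -0.0036]
ft [-4.1036059  -0.4192316   6.32791882] tau [ 0.03347548  0.77195696 -0.02254984] w 0.0209834002474259 t 12.825 tcp [ 0.49408466 -0.04866316  0.08239853]
```

Call:
carry_out:
  increments: "0 0 0 -0.0005 0 0.0005 0; 0 0 0 -0.0005 0 0.0006 0; 0 0 0 -0.0005 0 0.0007 0; 0 0 0 -0.0005 0 0.0008 0; 0 0 0 -0.0005 0 0.0009 0"

```text
time: 13.45
ee_pos: [0.494, -0.0486, 0.082]
eef_rot: [1.0, -0.026, 0.0, 0.001]
ft_force: [-2.1, -0.2, 6.1]
width: 0.021
```

```bash
python3 go.py 0.4939 -0.0486 0.086 -3
```

```text
turn [ 0.11 -0.03 -0.03] shift [-0.0001 -0.     -0.004 ]
ft [-2.05553651 -0.21356344  6.05919011] tau [0.02496116 0.45633437 0.04431257] w 0.020984424514172068 t 13.45 tcp [ 0.49395493 -0.04863562  0.08204137]
```

Call:
carry_out:
  increments: "0 0 0 -0.0002 0 0.0005 0; 0 0 0 -0.0002 0 0.0006 0; 0 0 0 -0.0002 0 0.0007 0; 0 0 0 -0.0002 0 0.0008 0; 0 0 0 -0.0002 0 0.0009 0"

```text
time: 14.08
ee_pos: [0.494, -0.0487, 0.0816]
eef_rot: [1.0, -0.026, 0.0, 0.001]
ft_force: [-3.3, 0.7, 6.7]
width: 0.021
```

```bash
python3 go.py 0.4939 -0.0486 0.086 -3
```

```text
turn [ 0.12 -0.06 -0.03] shift [-0.0001 -0.     -0.0044]
ft [-3.25060923  0.70558694  6.66438135] tau [ 0.02335528  0.57921607 -0.01324178] w 0.020980947390085877 t 14.075 tcp [ 0.49400245 -0.04866387  0.08163753]
```

Call:
carry_out:
  increments: "0 0 0 0 0 0.0005 0; 0 0 0 0 0 0.0006 0; 0 0 0 0 0 0.0007 0; 0 0 0 0 0 0.0008 0; 0 0 0 0 0 0.0009 0"

```text
time: 14.7
ee_pos: [0.494, -0.0486, 0.0812]
eef_rot: [1.0, -0.026, 0.0, 0.001]
ft_force: [-3.5, 0.3, 8.7]
width: 0.0213
```

```bash
python3 go.py 0.4939 -0.0486 0.086 -3
```

```text
turn [ 0.14 -0.05 -0.03] shift [-0.0001 -0.     -0.0048]
ft [-3.45878311  0.25346392  8.74706709] tau [0.00279625 0.93018631 0.01550136] w 0.021314686151861714 t 14.7 tcp [ 0.49404262 -0.0486314   0.08123916]
```

Call:
carry_out:
  increments: "0 0 0 0 0 0.0005 0; 0 0 0 0 0 0.0006 0; 0 0 0 0 0 0.0007 0; 0 0 0 0 0 0.0008 0; 0 0 0 0 0 0.0009 0"

```text
time: 15.32
ee_pos: [0.4941, -0.0486, 0.0808]
eef_rot: [1.0, -0.026, 0.0, 0.001]
ft_force: [-4.1, -0.5, 8.7]
width: 0.0212
```

```bash
python3 go.py 0.4939 -0.0486 0.086 -3
```

```text
turn [ 0.16 -0.05 -0.04] shift [-0.0002 -0.     -0.0052]
ft [-4.10863527 -0.54447511  8.68528875] tau [ 0.04736171  0.97716073 -0.11016954] w 0.021243143221058577 t 15.325 tcp [ 0.49405412 -0.04862444  0.0808487 ]
```

Call:
carry_out:
  increments: "0 0 0 -0.0002 0 0.0005 0; 0 0 0 -0.0002 0 0.0006 0; 0 0 0 -0.0002 0 0.0007 0; 0 0 0 -0.0002 0 0.0008 0; 0 0 0 -0.0002 0 0.0009 0"

```text
time: 15.95
ee_pos: [0.494, -0.0486, 0.0806]
eef_rot: [1.0, -0.027, 0.001, 0.002]
ft_force: [-3.7, 0.6, 8.1]
width: 0.0208
```

```bash
python3 go.py 0.4939 -0.0486 0.086 -3
```

```text
turn [ 0.18 -0.07 -0.04] shift [-0.0001 -0.     -0.0054]
ft [-3.72824262  0.64611956  8.14684596] tau [0.0345852  0.86761479 0.02899287] w 0.020757820214647737 t 15.95 tcp [ 0.49404525 -0.04863116  0.08057514]
```

```bash
python3 feel.py 6
```

```text
[8.15 8.34 8.91 9.07 8.22 8.69] [-3.9   0.34  8.56] [ 0.49405 -0.04864  0.08058] 2e-05 16.2
```

Call:
carry_out:
  increments: "0 0 0 -0.0002 0 0.0006 0; 0 0 0 -0.0002 0 0.0008 0; 0 0 0 -0.0002 0 0.001 0; 0 0 0 -0.0002 0 0.0011 0; 0 0 0 -0.0002 0 0.0012 0"

```text
time: 16.88
ee_pos: [0.494, -0.0486, 0.0801]
eef_rot: [1.0, -0.027, 0.001, 0.002]
ft_force: [-4.4, 0.4, 10.0]
width: 0.0209
```

```bash
python3 feel.py 5;python3 go.py 0.4939 -0.0486 0.086 -3
```

```text
[10.04 10.98  9.51  9.43  9.2 ] [-4.26  0.14  9.83] [ 0.49404 -0.04861  0.08008] 4e-05 17.075
turn [ 0.2  -0.08 -0.04] shift [-0.0001  0.     -0.0059]
ft [-4.60013384  1.10956607  8.72314484] tau [0.02070887 0.93074752 0.04549584] w 0.021243346516681486 t 17.125 tcp [ 0.49403893 -0.04862709  0.08005123]
```

Call:
carry_out:
  increments: "0 0 0 -0.0001 0 0.0004 0; 0 0 0 -0.0001 0 0.0006 0; 0 0 0 -0.0001 0 0.0007 0; 0 0 0 -0.0001 0 0.0008 0; 0 0 0 -0.0001 0 0.0008 0"

```text
time: 17.75
ee_pos: [0.4941, -0.0486, 0.0799]
eef_rot: [1.0, -0.027, 0.001, 0.002]
ft_force: [-4.3, 0.4, 10.2]
width: 0.0211
```

```bash
python3 feel.py 4;python3 go.py 0.494 -0.0486 0.150 -3
```

```text
[10.21  8.86  9.45  9.57] [-4.22  0.22  9.52] [ 0.49406 -0.04863  0.07994] 3e-05 17.9
turn [ 0.22 -0.09 -0.04] shift [ 0.0001  0.0003 -0.0701]
ft [-4.28154374 -0.1158526   9.01025202] tau [ 0.08012907  1.01718002 -0.02313963] w 0.020735227435980098 t 17.95 tcp [ 0.4940331  -0.04861837  0.07991188]
```

Call:
carry_out:
  increments: "0 0 0 0 0 -0.006 0; 0 0 0 0 0 -0.018 0; 0 0 0 0 0 -0.035 0; 0 0 0 0 0 -0.055 0; 0.2 -0.1 0 0 0 -0.07 0"

```text
time: 18.58
ee_pos: [0.4944, -0.0482, 0.1517]
eef_rot: [1.0, -0.026, 0.001, 0.0]
ft_force: [0.6, -0.6, -1.6]
width: 0.0207
```

```bash
python3 go.py 0.494 -0.065 0.150 -3
```

```text
turn [ 0.03 -0.07 -0.03] shift [0.0005 0.0168 0.0017]
ft [ 0.59096932 -0.60846224 -1.55715725] tau [-0.01926029 -0.08609895 -0.00830529] w 0.020702375882602476 t 18.575 tcp [ 0.49439098 -0.04824597  0.1517137 ]
```

Call:
carry_out:
  increments: "0 0 0 0.0005 0.02 0 0; 0 0 0 0.0005 0.04 0 0; 0 0 0 0.0005 0.045 -0.01 0; 0 0 0 0.0005 0.045 -0.01 0; 0 0 0 0.0005 0.045 -0.01 0"

```text
time: 19.2
ee_pos: [0.4927, -0.0923, 0.162]
eef_rot: [1.0, -0.026, 0.001, 0.0]
ft_force: [-0.4, 0.0, -1.4]
width: 0.0207
```

```bash
python3 look.py w9
python3 - <<'E'
from h import *
p=cv2.imread('pics/w9.png')
z=np.load('pics/w9.npz');m={k:z[k] for k in('K','extrinsics')};m['k1']=float(z['k1']);d=z['d']
q=proj(m,[[0.4942,-0.0486,.065],[0.4942,-0.1586,.065]]);print(q)
def layer(rmin,rmax,c,name):
    vv,uu=np.mgrid[0:420,0:560];o,D=rays(m,np.c_[uu.ravel(),vv.ravel()])
    P=o+D*d.ravel()[:,None];rr=np.hypot(P[:,0]-c[0],P[:,1]-c[1]);k=(rr>rmin)&(rr<rmax)&(P[:,2]>.02)&(P[:,2]<.07)&(P[:,1]>c[1])
    print(name,k.sum(),np.round(np.percentile(P[k,2],[10,25,50,75,90]),4))
c=(0.4942,-0.0486)
layer(0,4,c,'x') if 0 else None
for a,b,n in((0,.004,'tip'),(.009,.012,'nut'),(.0145,.02,'disc')): layer(a,b,c,n)
u,v=q[0].astype(int)
cv2.imwrite('pics/w9c.png',cv2.resize(p[max(0,v-50):v+50,u-60:u+60],None,fx=6,fy=6,interpolation=cv2.INTER_CUBIC))
E
```

```text
19.2 [ 0.49266754 -0.09228921  0.16199049] [ 9.99664254e-01 -2.58966704e-02  8.23794584e-04  2.51456355e-04] [ 0.71709882  0.15996112 -0.6717216   1.83404461  0.10781045  1.18230157
 -0.04098051]
[[278.60641943 163.10414539]
 [285.25762412 290.80258382]]
tip 45 [0.0647 0.0649 0.0653 0.0657 0.0663]
nut 140 [0.0421 0.0432 0.0438 0.0442 0.0448]
disc 435 [0.0376 0.038  0.0386 0.0391 0.0394]
```

View pics/w9c.png

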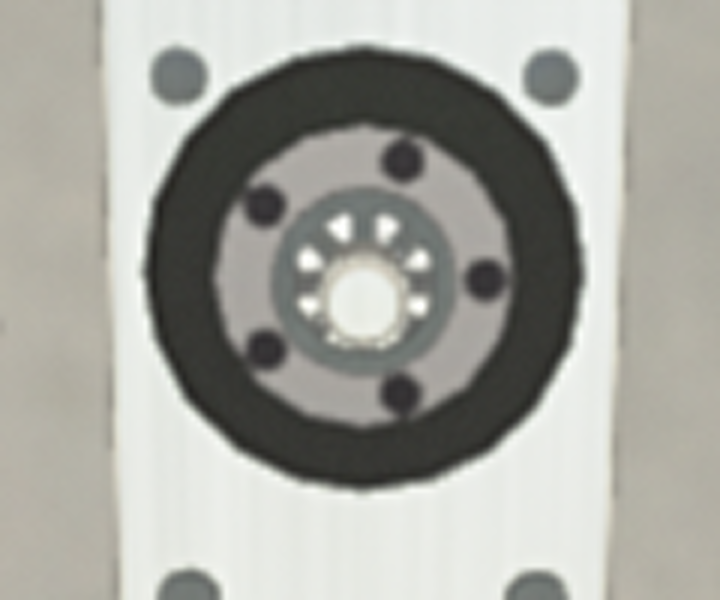

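Run:
```python
from h import *
for f in('w1','w8','w9'):
    z=np.load(f'pics/{f}.npz');m={k:z[k] for k in('K','extrinsics')};m['k1']=float(z['k1']);d=z['d']
    vv,uu=np.mgrid[0:420,0:560];o,D=rays(m,np.c_[uu.ravel(),vv.ravel()]);P=o+D*d.ravel()[:,None]
    def med(c,a,b,lo,hi):
        rr=np.hypot(P[:,0]-c[0],P[:,1]-c[1]);k=(rr>a)&(rr<b)&(P[:,2]>lo)&(P[:,2]<hi)&(P[:,1]>c[1]-.002)
        return round(np.median(P[k,2])*1e3,2),k.sum(),round(P[k,2].std()/max(1,k.sum())**.5*1e3,2)
    c=(0.4942,-0.0486)
    print(f,'tip',med(c,0,.0035,.06,.07),'disc',med(c,.0155,.0205,.033,.046),'tyre',med(c,.0235,.0295,.03,.05),'plate',med((c[0]+.0,c[1]),.034,.037,.005,.015),'hub',med(c,.0095,.0135,.04,.046),'nut',med(c,.008,.0125,.05,.063))
```

```text
w1 tip (np.float64(65.72), np.int64(40), np.float64(0.11)) disc (np.float64(40.06), np.int64(310), np.float64(0.05)) tyre (np.float64(39.42), np.int64(543), np.float64(0.03)) plate (np.float64(10.66), np.int64(307), np.float64(0.06)) hub (np.float64(40.65), np.int64(23), np.float64(0.21)) nut (np.float64(57.89), np.int64(163), np.float64(0.07))
w8 tip (np.float64(65.43), np.int64(63), np.float64(0.07)) disc (np.float64(40.07), np.int64(502), np.float64(0.03)) tyre (np.float64(39.47), np.int64(889), np.float64(0.02)) plate (np.float64(10.61), np.int64(475), np.float64(0.05)) hub (np.float64(42.16), np.int64(150), np.float64(0.08)) nut (np.float64(57.81), np.int64(269), np.float64(0.05))
w9 tip (np.float64(65.39), np.int64(53), np.float64(0.09)) disc (np.float64(38.56), np.int64(437), np.float64(0.04)) tyre (np.float64(37.94), np.int64(753), np.float64(0.03)) plate (np.float64(10.58), np.int64(435), np.float64(0.05)) hub (np.float64(43.77), np.int64(205), np.float64(0.06)) nut (np.float64(nan), np.int64(0), np.float64(nan))
  return _methods._mean(a, axis=axis, dtype=dtype,
  ret = ret.dtype.type(ret / rcount)
  ret = _var(a, axis=axis, dtype=dtype, out=out, ddof=ddof,
  arrmean = um.true_divide(arrmean, div, out=arrmean,
  ret = ret.dtype.type(ret / rcount)
```

Wheel depth dropped 1.5 mm (disc and tyre agree), in mid-band. Now returning the driver.

```bash
python3 go.py 0.5688 0.1293 0.15 -3
```

```text
turn [ 0.02 -0.07  0.03] shift [ 0.0647 -0.2253  0.0118]
ft [-0.02650849 -0.52758177 -0.88548535] tau [-0.04675399 -0.09290456 -0.00305513] w 0.021279256243573817 t 19.25 tcp [ 0.49253642 -0.09231224  0.16179034]
```

Call:
carry_out:
  increments: "0 0 0 0.014 -0.05 0 0; 0 0 0 0.028 -0.1 0 0; 0 0 0 0.042 -0.15 0 0; 0 0 0 0.056 -0.195 0 0; 0 0 0 0.0647 -0.2253 0 0"

```text
time: 19.88
ee_pos: [0.5687, 0.1326, 0.1616]
eef_rot: [1.0, -0.025, 0.0, -0.0]
ft_force: [0.1, 0.1, -1.5]
width: 0.0206
```

Call:
carry_out:
  increments: "0 0 0 0 0 0 0; 0 0 0 0 0 0 0; 0 0 0 0 0 0 0; 0 0 0 0 0 0 0; 0 0 0 0 0 0 0"

```text
time: 20.5
ee_pos: [0.5688, 0.1319, 0.1617]
eef_rot: [1.0, -0.025, 0.0, -0.0]
ft_force: [-0.6, -0.1, -2.1]
width: 0.021
```

```bash
python3 go.py 0.5688 0.1293 0.040 -3
```

```text
turn [-0.02 -0.06  0.14] shift [1.000e-04 2.700e-03 1.217e-01]
ft [-0.59255873 -0.14478726 -2.13633861] tau [-0.03002826 -0.0813631  -0.04537258] w 0.021014980997028605 t 20.5 tcp [0.56875504 0.13194288 0.16169056]
```

Call:
carry_out:
  increments: "0 0 0.1 0 0.0027 0.035 0; 0 0 0.1 0 0.0027 0.075 0; 0 0 0.1 0 0.0027 0.105 0; 0 0 0.1 0 0.0027 0.117 0; 0 0 0.1 0 0.0027 0.119 0"

```text
time: 21.12
ee_pos: [0.5688, 0.1293, 0.0427]
eef_rot: [1.0, -0.026, 0.0, -0.0]
ft_force: [0.0, 0.4, -0.7]
width: 0.0209
```

```bash
python3 go.py 0.5688 0.1293 0.0366 -3
```

```text
turn [-0.03 -0.04  0.03] shift [ 0.     -0.      0.0061]
ft [ 0.00577999  0.43292067 -0.66946222] tau [ 0.03669451 -0.14277628  0.03340394] w 0.020863917404282235 t 21.125 tcp [0.56877118 0.12926948 0.04271942]
```

Call:
carry_out:
  increments: "0 0 0 0 0 0.002 0; 0 0 0 0 0 0.004 0; 0 0 0 0 0 0.0055 0; 0 0 0 0 0 0.0063 0; 0 0 0 0 0 0.0064 0"

```text
time: 21.75
ee_pos: [0.5689, 0.1293, 0.0366]
eef_rot: [1.0, -0.026, 0.0, -0.0]
ft_force: [-2.0, -0.4, 2.7]
width: 0.021
```

```bash
python3 feel.py 3; python3 go.py 0.5688 0.1293 0.0366 -3
```

```text
[2.75 3.06 3.49] [-1.46 -0.4   3.1 ] [0.56887 0.1293  0.03665] 2e-05 21.85
turn [-0.02 -0.05  0.03] shift [-0.0001 -0.      0.    ]
ft [-1.47608733 -0.32125809  3.66546909] tau [-0.15177541  0.33182605  0.03793188] w 0.020851195929755893 t 21.9 tcp [0.56886555 0.12929616 0.0366376 ]
```

Call:
carry_out:
  increments: "0 0 0 0 0 0 0.024; 0 0 0 0 0 -0.0003 0.03; 0 0 0 0 0 -0.0008 0.04; 0 0 0 0 0 -0.0015 0.05; 0 0 0 0 0 -0.002 0.05"

```text
time: 22.52
ee_pos: [0.5689, 0.1293, 0.0387]
eef_rot: [1.0, -0.026, 0.0, -0.0]
ft_force: [-0.2, 0.5, 0.2]
width: 0.0479
```

Call:
carry_out:
  increments: "0 0 0 0 0 -0.01 0.055; 0 0 0 0 0 -0.03 0.055; 0 0 0 0 0 -0.06 0.055; 0 0 0 0.0 0 -0.1 0.055; 0 0 0 0 0.02 -0.13 0.055"

```text
time: 23.15
ee_pos: [0.5679, 0.1113, 0.1722]
eef_rot: [1.0, -0.024, 0.002, -0.001]
ft_force: [0.7, -0.4, -0.0]
width: 0.0551
```

```bash
python3 look.py w10
python3 - <<'E'
from bench import r
import cv2
p,d=r.camera('scene');cv2.imwrite('pics/s10.png',p)
print(r.read_state()['ee_pos'],r.read_state()['ft_force'])
E
```

```text
23.15 [0.56791171 0.11125868 0.17215695] [ 9.99702913e-01 -2.42898741e-02  1.79885639e-03 -9.23506577e-04] [ 0.36058296  0.35937603 -0.77478502  1.62613099  0.26114653  1.25923198
 -0.51055223]
[0.56989097 0.10787366 0.17360133] [ 0.32523263  1.1906912  -0.20052972]
```

View pics/w10.png

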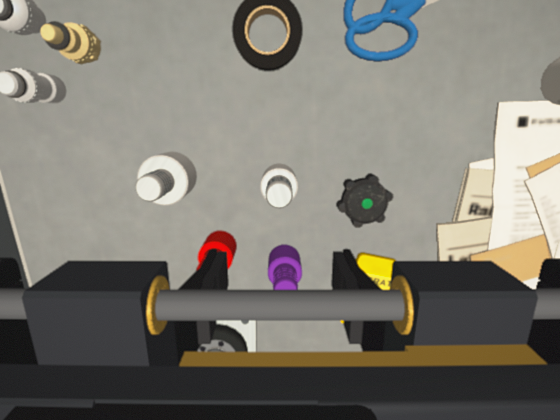

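View pics/s10.png

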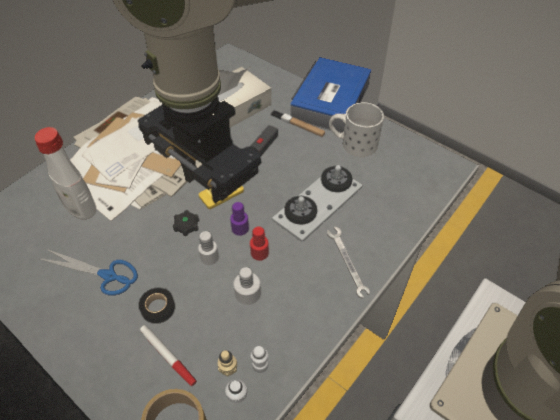

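The narrower driver stands upright at scene pixel (208,247), and the wider driver (247,286), handwheel (186,222) and spanner (348,262) haven't moved. I'll let the arm settle, then hand in.

Call:
carry_out:
  increments: "0 0 0 0 0 0 0.055; 0 0 0 0 0 0 0.055; 0 0 0 0 0 0 0.055; 0 0 0 0 0 0 0.055; 0 0 0 0 0 0 0.055"

```text
time: 23.88
ee_pos: [0.5698, 0.108, 0.1733]
eef_rot: [1.0, -0.027, 0.004, -0.0]
ft_force: [-0.3, -1.2, -0.6]
width: 0.0551
```

Run:
```python
from bench import r
s=r.read_state();print(s['time'],s['ee_pos'],s['ft_force'])
print(r.close_job())
```

```text
23.875 [0.56978957 0.10802151 0.17333001] [-0.31197737 -1.18817693 -0.59142896]
the job is handed in; nothing more can be done
None
```

I pressed the started nut down onto the wheel's hub with the narrower driver. I then stood the driver upright back where it came from and handed the job in at about 24 s of the 56 s allowed.

- **Feeling for the hub:** the pressing force held at about 6.1 to 6.7 N while the nut slid freely. It rose to about 8.7 N at the hub, and I stopped at about 9.5 to 10 N.
- **Wheel position:** wrist depth readings before and after show the wheel 1.5 mm lower (disc and tyre agree), inside the 0.7 to 2.8 mm band. The nut has travelled about 14 mm. The force reading gave about 1.3 to 1.7 mm. An estimate from the nut's height over the first hub reading gave 1.9 mm. They differ, but all are within the band.
- **Last pictures:** the driver stands upright and released. By eye, the wider driver, spanner and handwheel look unmoved.

Two readings were off. The top camera placed the driver about 6 mm from where the wrist camera did; I went by the wrist camera, and the grasp and fit agreed with it. A sideways force of about 3 to 4 N was present while pressing, probably the driver's bore rubbing lightly on the axle, and it was gone once the driver lifted clear.

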